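# Set a slat overhanging on the sawing board

### The arm

A 6-joint arm with a two-finger parallel gripper is mounted at the origin on a cart in front of the work surface, level with it; the furniture and walls round the work are solid. World frame = base frame: x ahead of the robot, y to its left, z up, the work surface at z = 0. Lengths are in m, angles in rad, forces in N, time in s.
With the tool pointing down it reaches from about 0.3 to 0.85 m from the base axis. Payload 4.2 kg.
Tool frame: the origin (TCP) lies midway between the tips of the shut fingers; the grasp point (between the pads) lies 19 mm behind it; z points along the fingers, y is the line along which they close (so a half turn about z gives the same grasp; the last joint's range is limited). The gripper opens to 91 mm and grips with 3 to 60 N. Pads are 32 mm wide; open, the fingers measure 118 mm over their backs; the gripper's body (76 mm by 178 mm) begins 60 mm behind the grasp point.
Start: joints at [-1.179, 0.32, 1.565, -0, 1.257, -0.02], TCP at [0.23, -0.527, 0.214] pointing down, gripper open.
Joint ranges: [-3.11, 3.11], [-0.84, 2.01], [0.21, 2.61], [-1.34, 4.49], [0.05, 2.63], [-2.56, 2.56]. Speed limits (rad/s): [2.57, 2.57, 3.14, 3.14, 3.14, 3.14].

### API

Orientations are given as a unit quaternion [x, y, z, w].
In Python, from rig import arm gives the robot as it stands.
- The arm moves only by the tool servo_tool, never from a script. Its argument "motion" is one flat list of numbers, 6 for each row, row after row: the shift along the tool's x, y, z in units of 0.15 m (1.0 is 0.15 m), then the turn, a rotation vector about the tool's x, y, z in units of 90 degrees (1.0 is 90 degrees). In form: [dx, dy, dz, rx, ry, rz, dx, dy, dz, rx, ry, rz, ...]. A call has 1 to 12 rows; each row shifts and turns the commanded pose from where the row before left it, along the tool's axes as they then stand; what a row does not reach is not made up. A row lasts 1/10 s, in which the tool goes at most 50 mm and 8.59 degrees, less where a joint would pass 70% of its speed; a pose out of reach is approached as far as the arm can. A call with a number of a shift or a turn outside -1 to 1 is refused whole. A call with a gripper value outside its range is refused whole. "jaw" is the gripper command: -1 is fully open, 1 is shut, values between are in proportion, set as the call begins (left out, the last holds). The fingers move at their own pace and stop on an object; the grip force is fixed at half the most. Time passes only in rows, so rows that do not move let the fingers close. It gives the time, the measured TCP pose, the force, the opening and the grip force at its end, in the units of the state.
- arm.observe(): the state, without advancing time (a new reading comes with each control period).
- arm.grab_frame(name): name is "scene" or "top"; returns a dict with "frame" (420x560x3 uint8, red, green, blue), "fov_y" (degrees; the focal length in pixels is half the picture's height over the tangent of half this angle, whatever the lens; pixels are square), "cx", "cy" (the principal point, pixels), "pose" (4x4, takes a point from camera to world coordinates). Camera axes: x right, y down, z forward; pixel columns grow to the right and rows downward; lengths in m; the calibration is good to about 2 mm. A picture is of the moment at which its call begins. There is no depth.
- arm.finish_job(): hands the job in; it is judged then, once.
The state is a dict: "time_s": time; "q": joint angles; "joint_velocities": joint speeds; "joint_efforts": joint torques, N m; "tcp_pos": TCP position; "tool_rot": TCP orientation; "ft_force": force on the tool from outside, world axes, zero at the start; "torque": the same for the moment, N m; "gripper_width": opening from 0.0 (shut) to 1.0 (fully open); "gripper_force": force on a finger pad.
Only numpy, scipy, OpenCV 4.12 (cv2) and the standard library are available. Lean on these libraries where they do the work, as an engineer would, in place of code of your own. Each camera call takes 0.05 s, during which the arm holds its last target. There are 200 camera calls.

### The job

Get the thin wooden slat ready for sawing: without picking it up, push it with the fingertips flat against the fence of the sawing board and slide it along to the right until its pencilled cut line lies right over the board's right-hand end, so that the 40 mm to be sawn off sticks out past it. Then push the little wooden turn-button on the fence round until it points square across the slat. Only push things: lift and carry nothing, and leave the other things on the bench where they are.

Things in the scene. Friction and masses are not known exactly. Their poses are not given: they have to be found in the camera images.
- board: Grey laminated sawing board fixed to the bench, 235 mm (its x) by 400 mm (its y), top 40 mm above the bench. Origin on the bench top; x towards the fence (away from the robot), y left, z up. It spans x -115..+120 mm, y -180..+220 mm; its right-hand end, over which the slat shall overhang, is the straight edge at y = -180 mm, with free space beyond and below.
- fence (a point): Middle of the fence's front foot (board frame x 80, y 32, z 40 mm). The fence is a straight strip of wood along the board's far side, board frame x +80..+120 mm, y -155..+220 mm, 12 mm higher than the board's top; its front face is at x = +80 mm.
- board_edge (a point): A point on the board's upper right-hand edge (board frame x 50, y -180, z 40 mm): with the slat against the fence the cut line belongs here.
- slat: Loose thin slat of light wood, 60 mm (its x) by 280 mm (its y) by 9 mm, 0.07 to 0.14 kg, lying on the board's top in front of the fence, somewhat askew. Origin at the centre of its underside; y along its length to the left. Pushed at its edges or end it slides on the board.
- slat_mid (a point): Centre of the slat, half-way up (4.5 mm above its underside).
- slat_line (a point): Middle of the dark pencilled cut line (2.5 mm wide) across the slat's upper face, 40 mm from its right-hand end (100 mm from its centre).
- button (a joint): Turn-button: dark wooden bar on the fence, pivoted on an upright steel screw. Angle in rad, anticlockwise from above: 0 = along the fence, long end to the left; 1.571 = square across to the front over the slat, where it meets a stop. It starts between 0 and 0.35. It turns with light friction (about 1 N at the tip) and stays where it is left.
- button_pivot (a point): The axis of the turn-button, at the bar's half height (60.5 mm above the bench; board frame x 100, y -60 mm). It moves only with the board.
- button_tip (a point): End of the turn-button's long arm, at half height, 75 mm from the axis. The bar is 24 mm wide, 16 mm high, 52.5 to 68.5 mm above the bench (12.5 to 28.5 mm above the board's top), so it passes over the slat with 3.5 mm to spare.
- carpenter_pencil: Red flat carpenter's pencil, 14x186x8 mm, lying along the board's front edge; leave it. Origin at the centre of its underside.
- try_square: Try square with steel blade, 124x200x16 mm, on the bench to the right of the board; leave it. Origin at the centre of its underside.
- pliers: Pliers with red grips, 60x176x12 mm, on the bench to the left; leave them. Origin at the centre of their underside.
- marker: Blue marker pen, 14x131x15 mm, on the bench at the right; leave it. Origin at the centre of its underside.
- tin: Flat round green tin of wax, 86 mm across, 43 mm high, on the bench at the left back; leave it. Origin at the centre of its underside.

How it is judged:
By the outcome, as a careful person would: the job done as asked, in the order asked, and still so for the second after the job is handed in, with the robot touching nothing.
It also fails if it takes over 64 s, if anything falls off the work surface, if the arm or the gripper's body presses on something with over 40 N, if the wrist force passes 120 N, or if a joint passes its speed limit or range.

## Working session

There is one attempt and no reset: what is moved stays moved. The work goes in short steps, Python scripts to look and compute and a tool call to move; the robot and the scene stay as the last step left them, time stands still between calls to the robot, and variables do not carry over. Pictures are saved under pics/ and viewed, at most 10 in all, crops included, and the job is handed in when it is done.

Besides the shell and the picture viewer there is one more tool, called after "Call:" by a JSON object that holds its "op" and its "data", one argument or row to a line. servo_tool: Moves the arm, as the interface text tells. Shifts and turns lie within -1 to 1; 1 stands for 0.15 m of shift or 90 degrees of turn. Its arguments: {"type":"object","properties":{"motion":{"type":"array"},"jaw":{"type":"number"}},"required":["motion"]}

```bash
mkdir -p pics
python3 - <<'E'
from rig import arm
import cv2,numpy as np
for n in("top","scene"):
    g=arm.grab_frame(n); cv2.imwrite(f"pics/{n}0.png",g["frame"][:,:,::-1]); np.savez(f"pics/{n}0.npz",**g)
    print(n,g["fov_y"],g["cx"],g["cy"],np.round(g["pose"],3).tolist())
s=arm.observe();print(s)
E
```

```text
top 56.59253095930378 279.37660895314485 213.3720336266142 [[0.017, -0.991, 0.134, 0.362], [-1.0, -0.016, 0.007, -0.057], [-0.005, -0.134, -0.991, 1.416], [0.0, 0.0, 0.0, 1.0]]
scene 50.04770047565407 281.8386838815931 206.2508386070381 [[0.753, -0.263, 0.603, -0.204], [-0.658, -0.27, 0.703, -0.935], [-0.022, -0.926, -0.376, 0.566], [0.0, 0.0, 0.0, 1.0]]
{'time_s': 0.1, 'q': array([-1.17900067e+00,  3.20251177e-01,  1.56550991e+00,  2.26757657e-05,
        1.25739668e+00, -1.99864768e-02]), 'joint_velocities': array([ 0.00074668, -0.00097025, -0.00326719, -0.00045085, -0.00192763,
        0.00053077]), 'joint_efforts': array([ 6.73611212e-04, -4.13331199e+01, -2.32509649e+01,  7.29086087e-02,
        4.21907112e-02, -6.53818734e-05]), 'tcp_pos': array([ 0.22999064, -0.52653283,  0.21320932]), 'tool_rot': array([ 9.78879620e-01,  2.04435996e-01, -1.34047167e-04, -7.71065411e-04]), 'ft_force': array([-0.46950569,  0.68552402,  0.75926054]), 'torque': array([ 0.00744149, -0.0199367 , -0.02026245]), 'gripper_force': 0.0, 'gripper_width': 0.9972197670981342}
```

View pics/top0.png

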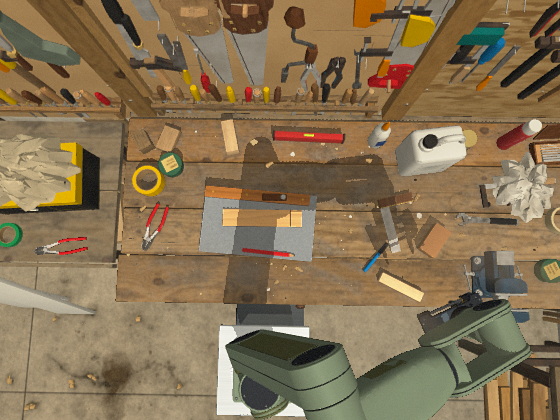

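View pics/scene0.png

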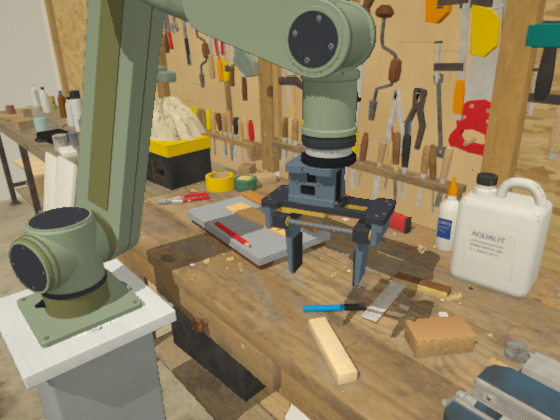

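Top view: board spans about (200–316, 190–261), slat (222–302, 208–227) with cut line near x≈291, button on the fence near (275,197). I'll measure these with masks.

```bash
cat > h.py <<'E'
import numpy as np,cv2
from rig import arm
def cast(g,uv,z):
    uv=np.atleast_2d(np.asarray(uv,float)); f=210/np.tan(np.radians(float(g["fov_y"]))/2)
    d=np.c_[(uv[:,0]-g["cx"])/f,(uv[:,1]-g["cy"])/f,np.ones(len(uv))]@g["pose"][:3,:3].T
    o=g["pose"][:3,3]; return (o+d*((z-o[2])/d[:,2])[:,None])[:,:2]
def proj(g,P):
    f=210/np.tan(np.radians(float(g["fov_y"]))/2)
    c=(np.atleast_2d(P)-g["pose"][:3,3])@g["pose"][:3,:3]
    return np.c_[c[:,0]/c[:,2]*f+g["cx"],c[:,1]/c[:,2]*f+g["cy"]]
E
python3 - <<'E'
from h import *
g=dict(np.load("pics/top0.npz")); im=g["frame"]
hsv=cv2.cvtColor(im,cv2.COLOR_RGB2HSV)
for p in [(240,218),(260,218),(291,220),(215,235),(300,240),(230,190),(275,197),(265,196),(285,200)]: print(p,hsv[p[1],p[0]])
c=im[175:270,190:325][:,:,::-1]; cv2.imwrite("pics/c0.png",cv2.resize(c,None,fx=5.9,fy=5.9,interpolation=cv2.INTER_CUBIC))
E
```

```text
(240, 218) [ 15 145 158]
(260, 218) [ 16 139 161]
(291, 220) [ 18 134 250]
(215, 235) [ 33  15 157]
(300, 240) [ 39  11 157]
(230, 190) [ 14 185 201]
(275, 197) [ 13 164  70]
(265, 196) [ 12 170  69]
(285, 200) [ 16 197  62]
```

View pics/c0.png

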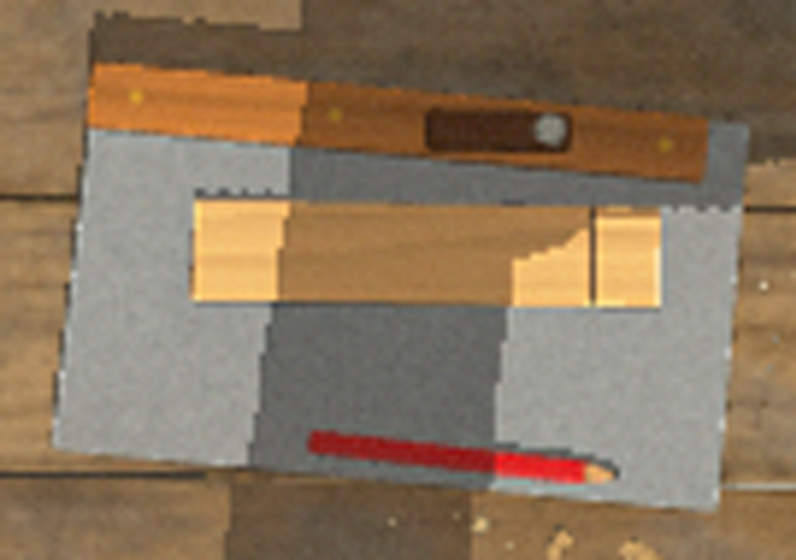

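The crop shows the slat's corners at about (193,200), (661,207), (660,306) and (192,300), the cut line at x≈593, the fence's front foot from (88,128) to (703,182), the board's right edge from (748,123) to (716,510), and the button bar from 427 to 570 at y≈131.

```bash
cat >> h.py <<'E'
def board():
    d=np.load("board.npz"); return d["o"],float(d["th"])
def tob(P):
    o,t=board(); return (np.atleast_2d(P)[:,:2]-o)@np.array([[np.cos(t),-np.sin(t)],[np.sin(t),np.cos(t)]])
def fromb(P):
    o,t=board(); return np.atleast_2d(P)@np.array([[np.cos(t),np.sin(t)],[-np.sin(t),np.cos(t)]])+o
def st():
    s=arm.observe(); from scipy.spatial.transform import Rotation as R
    _,t=board(); M=R.from_quat(s["tool_rot"]).as_matrix()
    F=s["ft_force"]; c,n=np.cos(t),np.sin(t)
    print("t",round(s["time_s"],2),"TCP board mm",np.round(tob(s["tcp_pos"])[0]*1e3,1),"z",round(s["tcp_pos"][2]*1e3,1),
     "yawerr",round(np.degrees(np.arctan2(M[1,0],M[0,0])-t),2),"tilt",np.round(M[:,2],3),"F board",np.round([c*F[0]+n*F[1],-n*F[0]+c*F[1],F[2]],1),"w",round(s["gripper_width"],2))
E
python3 - <<'E'
from h import *
g=dict(np.load("pics/top0.npz"))
C=lambda p:(np.array(p,float)+.5)/5.9-.5+np.array([190,175])
fl,fr=cast(g,C([(88,128),(703,182)]),.04)   # fence foot (y 220, -155)
bf=cast(g,C([(55,448),(716,510)]),.04)      # front corners (-115,220),(-115,-180)
rb=cast(g,C([(748,123)]),.04)[0]            # (120,-180)
print("lens",np.linalg.norm(fl-fr),np.linalg.norm(bf[0]-bf[1]),np.linalg.norm(rb-bf[1]))
img=np.array([fl,fr,bf[0],bf[1],rb]);mod=np.array([[80,220],[80,-155],[-115,220],[-115,-180],[120,-180]])/1e3
a,b=img-img.mean(0),mod-mod.mean(0)
th=np.arctan2((b[:,0]*a[:,1]-b[:,1]*a[:,0]).sum(),(a*b).sum())
Rm=np.array([[np.cos(th),-np.sin(th)],[np.sin(th),np.cos(th)]]);o=img.mean(0)-Rm@mod.mean(0)
np.savez("board.npz",o=o,th=th);print("o",o,"th",np.degrees(th));print("res mm",np.round((tob(img)-mod)*1e3,1).tolist())
print("slat",np.round(tob(cast(g,C([(193,200),(661,207),(660,306),(192,300)]),.049))*1e3,1).tolist())
print("line",np.round(tob(cast(g,C([(593,208),(593,304)]),.049))*1e3,1).tolist())
print("bar ends/pivot",np.round(tob(cast(g,C([(427,130),(570,132),(550,130)]),.0685))*1e3,1).tolist())
st()
E
```

```text
lens 0.3746252026444271 0.39527416627931594 0.23415826336463083
o [0.50896853 0.00794259] th -4.240458906468154
res mm [[-0.1, -0.1], [0.4, 0.3], [0.7, -3.0], [-0.1, 1.7], [-1.0, 1.0]]
slat [[40.5, 150.0], [61.6, -130.3], [2.1, -134.7], [-19.5, 143.9]]
line [[57.3, -89.7], [-0.3, -94.8]]
bar ends/pivot [[92.3, 12.8], [98.7, -72.0], [98.8, -60.0]]
t 0.1 TCP board mm [-238.7 -553.6] z 213.2 yawerr 27.83 tilt [-0.001  0.001 -1.   ] F board [-0.5  0.6  0.8] w 1.0
```

Call:
{"op": "servo_tool", "data": {
  "motion": [0,0,0,0,0,0.0773,0,0,0,0,0,0.0773,0,0,0,0,0,0.0773,0,0,0,0,0,0.0773,0,0,0,0,0,0,0.05,-0.15,0,0,0,0,0.1,-0.3,0,0,0,0,0.1,-0.3,0,0,0,0,0.1,-0.3,0,0,0,0,0.1,-0.3,0,0,0,0,0.1,-0.3,0,0,0,0,0.1,-0.3,0,0,0,0],
  "jaw": -1
}}

```text
time_s: 1.3
tcp_pos: [0.3492, -0.2406, 0.2139]
tool_rot: [0.999, -0.036, 0.0, 0.0]
ft_force: [1.4, 0.0, -0.4]
gripper_width: 0.999
gripper_force: 0.0
```

Call:
{"op": "servo_tool", "data": {
  "motion": [0.1,-0.3,0,0,0,0,0.1,-0.3,0,0,0,0,0.1,-0.3,0,0,0,0,0.1,-0.3,0,0,0,0,0.1,-0.3,0,0,0,0,0.08,-0.2,0,0,0,0,0.05,-0.1,0,0,0,0,0,0,0,0,0,0,0,0,0,0,0,0]
}}

```text
time_s: 2.2
tcp_pos: [0.4627, 0.0197, 0.2136]
tool_rot: [0.999, -0.036, -0.001, 0.0]
ft_force: [-0.8, -0.4, 0.0]
gripper_width: 1.0
gripper_force: 0.0
```

```bash
python3 -c "
from h import *
st()"
```

```text
t 2.2 TCP board mm [-47.    8.3] z 213.6 yawerr 0.14 tilt [-0.001 -0.001 -1.   ] F board [-0.7 -0.4  0. ] w 1.0
```

Call:
{"op": "servo_tool", "data": {
  "motion": [-0.05,0,0.1,0,0,0,0,0,0.2,0,0,0,0,0,0.2,0,0,0,0,0,0.2,0,0,0,0,0,0.2,0,0,0,0,0,0.1,0,0,0,0,0,0.07,0,0,0,0,0,0.04,0,0,0,0,0,0.02,0,0,0,0,0,0,0,0,0]
}}

```text
time_s: 3.2
tcp_pos: [0.4559, 0.0201, 0.0447]
tool_rot: [0.999, -0.037, 0.0, 0.0]
ft_force: [-0.4, 0.0, 0.3]
gripper_width: 0.998
gripper_force: 0.0
```

```bash
python3 -c "
from h import *
st()
g=arm.grab_frame('scene');cv2.imwrite('pics/s1.png',cv2.resize(g['frame'][160:300,150:360][:,:,::-1],None,fx=3.5,fy=3.5))"
```

```text
t 3.2 TCP board mm [-53.8   8.2] z 44.7 yawerr -0.0 tilt [ 0.001 -0.    -1.   ] F board [-0.4 -0.   0.3] w 1.0
```

View pics/s1.png

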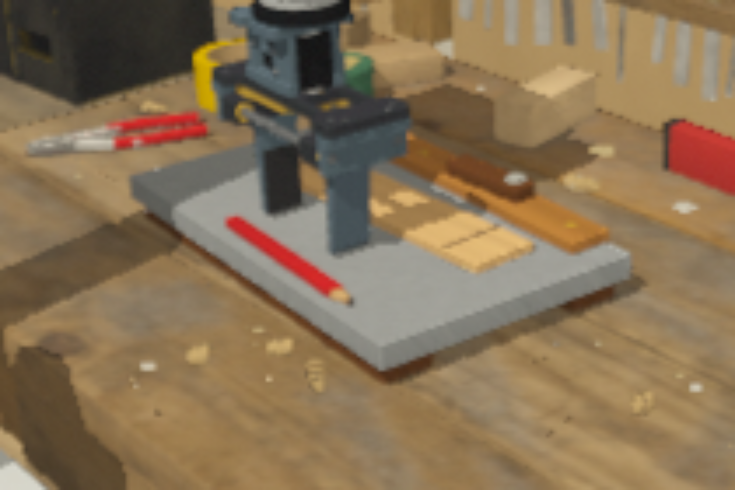

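The fingers stand between the pencil and the slat, clear of both. I'll push the slat forward.

Call:
{"op": "servo_tool", "data": {
  "motion": [0.04,0,0.008,0,0,0,0.04,0,0,0,0,0,0.04,0,0,0,0,0,0.03,0,0,0,0,0,0.03,0,0,0,0,0,0.03,0,0,0,0,0,0.03,0,0,0,0,0,0.03,0,0,0,0,0,0.03,0,0,0,0,0,0.03,0,0,0,0,0,0.02,0,0,0,0,0,0,0,0,0,0,0]
}}

```text
time_s: 4.45
tcp_pos: [0.5087, 0.0165, 0.0433]
tool_rot: [0.999, -0.037, 0.0, 0.0]
ft_force: [-0.3, 0.9, 0.0]
gripper_width: 1.001
gripper_force: 0.0
```

```bash
python3 -c "
from h import *
st()"
```

```text
t 4.45 TCP board mm [-0.9  8.5] z 43.3 yawerr 0.0 tilt [ 0.001 -0.    -1.   ] F board [-0.4  0.8  0. ] w 1.0
```

Call:
{"op": "servo_tool", "data": {
  "motion": [0.015,0,0,0,0,0,0.01,0,0,0,0,0,0.01,0,0,0,0,0,0,0,0,0,0,0]
}}

```text
time_s: 4.85
tcp_pos: [0.5095, 0.0164, 0.0431]
tool_rot: [0.999, -0.037, -0.004, -0.0]
ft_force: [-8.3, 1.1, 6.8]
gripper_width: 0.998
gripper_force: 4.3
```

Call:
{"op": "servo_tool", "data": {
  "motion": [0.01,0,0,0,0,0,0.007,0,0,0,0,0,0,0,0,0,0,0]
}}

```text
time_s: 5.15
tcp_pos: [0.5096, 0.0164, 0.0429]
tool_rot: [0.999, -0.037, -0.007, -0.0]
ft_force: [-13.5, 2.2, 10.8]
gripper_width: 0.995
gripper_force: 6.7
```

```bash
python3 -c "
from h import *
st()
g=arm.grab_frame('scene');cv2.imwrite('pics/s2.png',cv2.resize(g['frame'][180:270,200:350][:,:,::-1],None,fx=5,fy=5))"
```

```text
t 5.15 TCP board mm [-0.   8.5] z 42.9 yawerr -0.05 tilt [-0.013  0.001 -1.   ] F board [-13.6   1.2  10.8] w 1.0
```

View pics/s2.png

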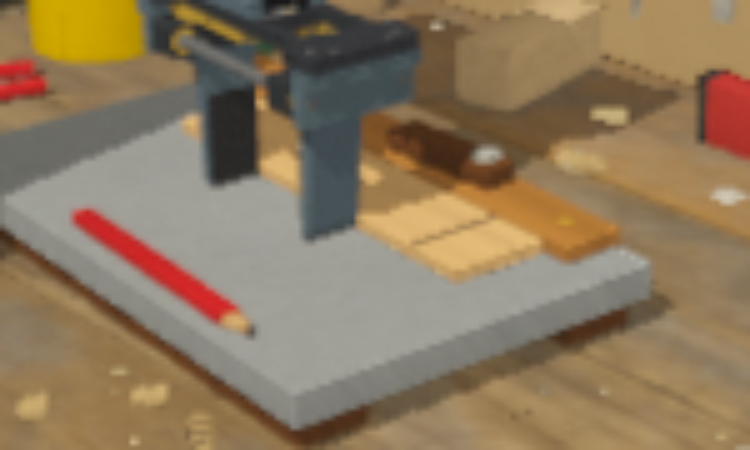

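The slat now lies along the fence (contact force has risen). I'll back off, lift, shut the jaw and go to the left end.

Call:
{"op": "servo_tool", "data": {
  "motion": [-0.05,0,0,0,0,0,-0.08,0,0,0,0,0,0,0,-0.1,0,0,0,0,0,-0.2,0,0,0,0,0,-0.15,0,0,0,0.1,-0.2,0,0,0,0,0.1,-0.3,0,0,0,0,0.1,-0.3,0,0,0,0,0.1,-0.2,0,0,0,0,0.05,-0.15,0,0,0,0,0,0,0,0,0,0],
  "jaw": 1
}}

```text
time_s: 6.3
tcp_pos: [0.5777, 0.1872, 0.1105]
tool_rot: [0.999, -0.035, 0.001, -0.001]
ft_force: [-0.3, -0.6, -1.0]
gripper_width: 0.065
gripper_force: 0.0
```

Run:
```python
from h import *
st()
g=arm.grab_frame('top');np.savez("pics/t2.npz",**g)
u0,v0,u1,v1=190,175,325,270
cv2.imwrite('pics/t2.png',cv2.resize(g['frame'][v0:v1,u0:u1][:,:,::-1],None,fx=5.9,fy=5.9,interpolation=cv2.INTER_CUBIC))
```

```text
t 6.3 TCP board mm [ 55.2 183.8] z 110.5 yawerr 0.18 tilt [ 0.002  0.001 -1.   ] F board [-0.2 -0.6 -1. ] w 0.06
```

View pics/t2.png

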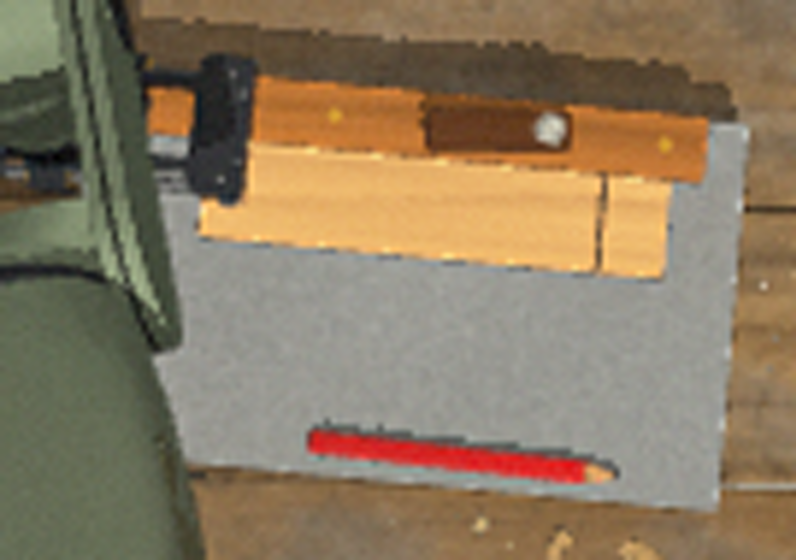

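The slat is flush with the fence; the cut line runs from (605,178) to (599,272) and the left front corner is at (199,238).

Run:
```python
from h import *
g=dict(np.load("pics/t2.npz"))
C=lambda p:(np.array(p,float)+.5)/5.9-.5+np.array([190,175])
print(np.round(tob(cast(g,C([(605,178),(599,272),(199,238),(664,277),(671,182)]),.049))*1e3,1).tolist())
print("edge",np.round(tob(cast(g,C([(748,123),(716,510),(740,215)]),.04))*1e3,1).tolist())
```

```text
[[76.1, -95.3], [19.1, -96.7], [18.0, 143.9], [19.6, -135.6], [77.3, -135.0]]
edge [[119.0, -179.0], [-115.1, -178.3], [62.4, -178.6]]
```

Call:
{"op": "servo_tool", "data": {
  "motion": [-0.02,0,0.1,0,0,0,0,0,0.15,0,0,0,0,0,0.1,0,0,0,0,0,0.06,0,0,0,0,0,0.03,0,0,0,0,0.05,0,0,0,0,0,0.05,0,0,0,0,0,0.04,0,0,0,0,0,0.04,0,0,0,0,0,0.03,0,0,0,0,0,0.03,0,0,0,0,0,0.03,0,0,0,0]
}}

```text
time_s: 7.55
tcp_pos: [0.5708, 0.1445, 0.0452]
tool_rot: [0.999, -0.037, 0.001, -0.001]
ft_force: [0.6, 2.0, 2.1]
gripper_width: -0.0
gripper_force: 1.8
```

Call:
{"op": "servo_tool", "data": {
  "motion": [0,0.03,0,0,0,0,0,0.03,0,0,0,0,0,0.03,0,0,0,0,0,0.03,0,0,0,0,0,0.03,0,0,0,0,0,0.03,0,0,0,0,0,0.03,0,0,0,0,0,0.03,0,0,0,0,0,0.03,0,0,0,0,0,0.03,0,0,0,0,0,0.03,0,0,0,0,0,0,0,0,0,0]
}}

```text
time_s: 8.75
tcp_pos: [0.567, 0.0943, 0.0451]
tool_rot: [0.999, -0.037, 0.0, 0.0]
ft_force: [0.2, 3.4, 5.4]
gripper_width: 0.007
gripper_force: 2.6
```

Run:
```python
from h import *
st()
g=arm.grab_frame('top');np.savez("pics/t3.npz",**g)
cv2.imwrite('pics/t3.png',cv2.resize(g['frame'][185:245,230:330][:,:,::-1],None,fx=8,fy=8,interpolation=cv2.INTER_CUBIC))
```

```text
t 8.75 TCP board mm [51.4 90.4] z 45.1 yawerr -0.01 tilt [ 0.001 -0.    -1.   ] F board [-0.1  3.4  5.4] w 0.01
```

View pics/t3.png

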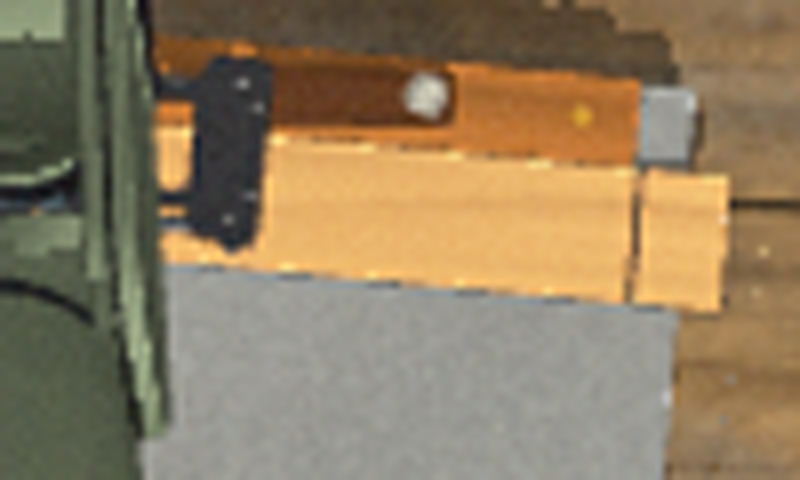

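The slat is still flush. The cut line runs from (636,170) to (629,301); the board edge passes through (693,150) and (678,312).

```bash
cat > m.py <<'E'
from h import *
def meas(g):
    V=g["frame"].astype(np.float32); G=V.sum(2)
    def prof(xs,ys,z):
        P=fromb(np.array([[x,y] for x in xs for y in ys])/1e3); uv=proj(g,np.c_[P,np.full(len(P),z)]).astype(np.float32)
        ch=[cv2.remap(np.ascontiguousarray(V[:,:,k]),uv[:,0].reshape(len(xs),-1),uv[:,1].reshape(len(xs),-1),cv2.INTER_LINEAR) for k in range(3)]
        return np.stack(ch,2)
    ys=np.arange(-200,-125,.5)
    L=[]
    for x in (30,38,46,54,62,70):
        p=prof([x-2,x,x+2],ys,.049).sum(2).mean(0); d=np.median(p[ys>-210])-p; i=np.argmax(np.where(ys<-215,0,np.where(ys>-196,d,0)));
        k=slice(max(i-10,0),i+11); w=np.clip(d[k]-.2*d[i],0,None); L.append((ys[k]*w).sum()/w.sum())
    E=[]
    for x in (-90,-70,-50,-30,-10,100,110):
        p=prof([x-2,x,x+2],ys,.04); s=(p.max(2)-p.min(2)).mean(0); m=(s[ys<-190].mean()+s[ys>-170].mean())/2
        i=np.where(s<m)[0][0]; E.append(ys[i])
    print("line",np.round(L,1),np.mean(L),"edge",E,np.median(E))
E
python3 - <<'E'
from m import *
meas(dict(np.load("pics/t3.npz")))
E
```

```text
line [-156.7 -157.5 -157.7 -157.  -156.7 -156.9] -157.08133817676494 edge [np.float64(-179.0), np.float64(-179.0), np.float64(-178.5), np.float64(-179.5), np.float64(-179.0), np.float64(-200.0), np.float64(-200.0)] -179.0
```

Call:
{"op": "servo_tool", "data": {
  "motion": [0,0.03,0,0,0,0,0,0.03,0,0,0,0,0,0.03,0,0,0,0,0,0.02,0,0,0,0,0,0.01,0,0,0,0,0,0,0,0,0,0,0,0,0,0,0,0]
}}

```text
time_s: 9.5
tcp_pos: [0.5656, 0.0768, 0.0451]
tool_rot: [0.999, -0.037, 0.0, -0.0]
ft_force: [-0.6, 3.9, 5.3]
gripper_width: 0.004
gripper_force: 3.1
```

Run:
```python
from m import *
st();g=arm.grab_frame('top');np.savez("pics/t4.npz",**g);meas(g)
```

```text
t 9.5 TCP board mm [51.4 72.8] z 45.1 yawerr -0.0 tilt [ 0.  0. -1.] F board [-0.9  3.9  5.3] w 0.0
line [-174.6 -175.  -175.4 -174.7 -174.3 -174.2] -174.69823072010277 edge [np.float64(-179.0), np.float64(-179.0), np.float64(-178.5), np.float64(-179.5), np.float64(-179.0), np.float64(-200.0), np.float64(-200.0)] -179.0
```

Call:
{"op": "servo_tool", "data": {
  "motion": [0,0.015,0,0,0,0,0,0.01,0,0,0,0,0,0.004,0,0,0,0,0,0,0,0,0,0,0,0,0,0,0,0]
}}

```text
time_s: 10.05
tcp_pos: [0.5653, 0.0727, 0.0451]
tool_rot: [0.999, -0.037, 0.0, -0.0]
ft_force: [-0.5, 4.1, 4.8]
gripper_width: 0.001
gripper_force: 3.4
```

Run:
```python
from m import *
st();g=arm.grab_frame('top');meas(g)
```

```text
t 10.05 TCP board mm [51.4 68.7] z 45.1 yawerr -0.01 tilt [ 0.001  0.    -1.   ] F board [-0.8  4.1  4.8] w 0.0
line [-179.  -179.6 -178.9 -178.4 -178.4 -179. ] -178.8870414932143 edge [np.float64(-179.0), np.float64(-179.0), np.float64(-178.5), np.float64(-179.5), np.float64(-179.5), np.float64(-200.0), np.float64(-200.0)] -179.5
```

Call:
{"op": "servo_tool", "data": {
  "motion": [0,-0.04,0,0,0,0,0,-0.08,0,0,0,0,0,0,-0.15,0,0,0,0,0,-0.22,0,0,0,0.15,0,0,0,0,0,0.25,0,0,0,0,0,0.16,0,0,0,0,0,0,0.15,0,0,0,0,0,0.25,0,0,0,0,0,0.15,0,0,0,0,0,0,0,0,0,0]
}}

```text
time_s: 11.2
tcp_pos: [0.6434, -0.0005, 0.0992]
tool_rot: [0.999, -0.038, -0.001, 0.001]
ft_force: [0.0, -0.3, 0.1]
gripper_width: 0.005
gripper_force: 0.0
```

Run:
```python
from m import *
st();g=arm.grab_frame('top');meas(g)
cv2.imwrite('pics/t5.png',cv2.resize(g['frame'][175:245,230:330][:,:,::-1],None,fx=8,fy=8,interpolation=cv2.INTER_CUBIC))
```

```text
t 11.2 TCP board mm [134.6   1.5] z 99.2 yawerr -0.14 tilt [-0.002 -0.002 -1.   ] F board [ 0.  -0.3  0.1] w 0.01
line [-178.9 -179.6 -178.9 -178.4 -178.4 -179. ] -178.87408929508607 edge [np.float64(-179.0), np.float64(-179.0), np.float64(-178.5), np.float64(-179.5), np.float64(-179.0), np.float64(-200.0), np.float64(-200.0)] -179.0
```

View pics/t5.png

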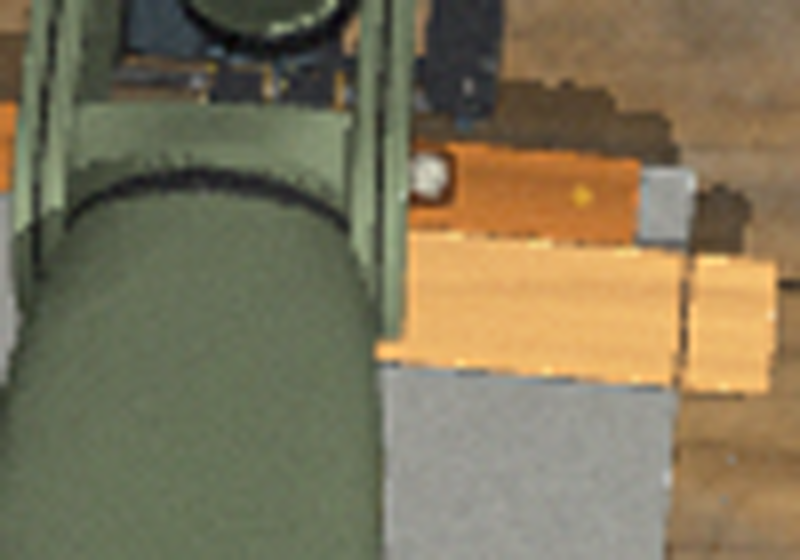

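The cut line at (686,250)–(680,388) lies on the board-edge line (692,180)–(677,390). The gripper is behind the button, so I'll go down and sweep it round.

Call:
{"op": "servo_tool", "data": {
  "motion": [0,0,0.1,0,0,0,0,0,0.1,0,0,0,0,0,0.05,0,0,0,0,0,0.03,0,0,0,0,0,0,0,0,0,-0.05,0,0,0,0,0,-0.05,0,0,0,0,0,-0.05,0,0,0,0,0,-0.05,0,0,0,0,0,-0.01,0,0,0,0,0,0,0,0,0,0,0]
}}

```text
time_s: 12.35
tcp_pos: [0.6122, 0.0043, 0.0586]
tool_rot: [0.999, -0.037, -0.0, 0.0]
ft_force: [-0.3, 0.2, 0.9]
gripper_width: 0.003
gripper_force: 0.0
```

```bash
python3 -c "
from h import *
st()"
```

```text
t 12.35 TCP board mm [103.2   4. ] z 58.6 yawerr 0.0 tilt [-0. -0. -1.] F board [-0.3  0.2  0.9] w 0.0
```

Call:
{"op": "servo_tool", "data": {
  "motion": [-0.05,0.015,0.006,0,0,0,-0.05,0.03,0,0,0,0,-0.05,0.04,0,0,0,0,-0.04,0.04,0,0,0,0,-0.035,0.04,0,0,0,0,-0.035,0.04,0,0,0,0,-0.025,0.04,0,0,0,0,-0.02,0.03,0,0,0,0,0,0,0,0,0,0]
}}

```text
time_s: 13.25
tcp_pos: [0.5634, -0.0343, 0.0573]
tool_rot: [0.999, -0.037, -0.0, 0.0]
ft_force: [-1.1, 0.3, 0.3]
gripper_width: 0.009
gripper_force: 0.0
```

```bash
python3 -c "
from h import *
st()"
```

```text
t 13.25 TCP board mm [ 57.4 -38.1] z 57.3 yawerr -0.02 tilt [-0.001 -0.001 -1.   ] F board [-1.1  0.2  0.3] w 0.01
```

Call:
{"op": "servo_tool", "data": {
  "motion": [0,0.012,0,0,0,0,0,0.01,0,0,0,0,0,0,0,0,0,0]
}}

```text
time_s: 13.55
tcp_pos: [0.5636, -0.035, 0.0573]
tool_rot: [0.999, -0.037, -0.0, -0.001]
ft_force: [-0.4, 6.0, 0.2]
gripper_width: 0.006
gripper_force: 3.2
```

Call:
{"op": "servo_tool", "data": {
  "motion": [0,0.01,0,0,0,0,0,0,0,0,0,0]
}}

```text
time_s: 13.75
tcp_pos: [0.5636, -0.0351, 0.0573]
tool_rot: [0.999, -0.038, -0.0, -0.003]
ft_force: [-0.0, 11.5, 2.0]
gripper_width: 0.009
gripper_force: 5.3
```

```bash
python3 -c "
from h import *
st()"
```

```text
t 13.75 TCP board mm [ 57.6 -38.9] z 57.3 yawerr -0.09 tilt [-0.001  0.005 -1.   ] F board [-0.9 11.4  2. ] w 0.01
```

The button is at its stop. I'll back off, lift clear and look.

Call:
{"op": "servo_tool", "data": {
  "motion": [0,-0.05,0,0,0,0,0,-0.08,0,0,0,0,0,-0.05,-0.05,0,0,0,0,0,-0.2,0,0,0,0,0,-0.3,0,0,0,0,-0.2,-0.2,0,0,0,0,-0.3,-0.1,0,0,0,0,-0.3,0,0,0,0,0,-0.3,0,0,0,0,0,-0.3,0,0,0,0,0,-0.1,0,0,0,0,0,0,0,0,0,0]
}}

```text
time_s: 14.95
tcp_pos: [0.5821, 0.2153, 0.1849]
tool_rot: [0.999, -0.035, 0.0, 0.0]
ft_force: [-0.1, -0.8, -0.5]
gripper_width: 0.005
gripper_force: 0.0
```

Run:
```python
from m import *
st();g=arm.grab_frame('top');meas(g)
cv2.imwrite('pics/t6.png',cv2.resize(g['frame'][175:265,195:325][:,:,::-1],None,fx=6,fy=6,interpolation=cv2.INTER_CUBIC))
```

```text
t 14.95 TCP board mm [ 57.6 212.2] z 184.9 yawerr 0.21 tilt [ 0. -0. -1.] F board [-0.1 -0.8 -0.5] w 0.0
line [-178.9 -179.6 -179.  -178.4 -178.5 -179. ] -178.896053881842 edge [np.float64(-179.0), np.float64(-179.0), np.float64(-178.5), np.float64(-179.5), np.float64(-179.0), np.float64(-200.0), np.float64(-200.0)] -179.0
```

View pics/t6.png

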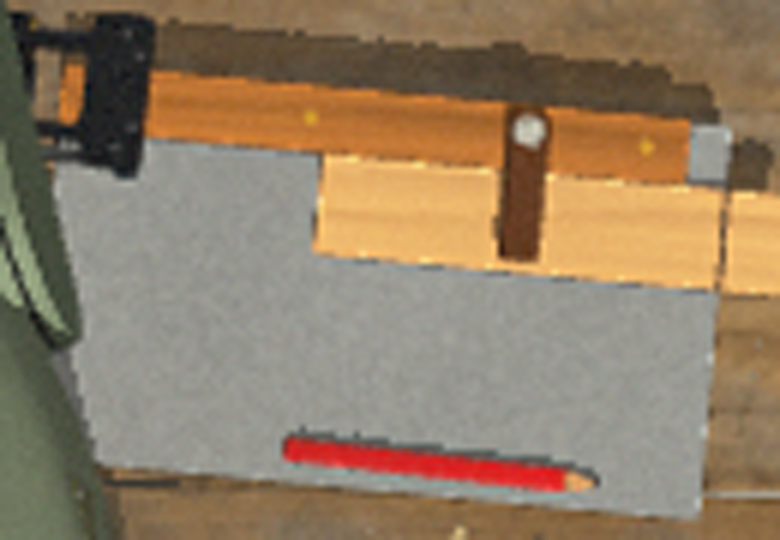

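The slat is flush with the fence with the cut line at (722,188)–(720,288), on the board edge. The button points square across, from (530,130) to (519,260), and the pencil hasn't moved.

```bash
python3 -c "
from rig import arm
print(arm.finish_job())"
```

```text
the job is handed in; nothing more can be done
None
```

The job is handed in: the slat is flush against the fence with its cut line over the board's right-hand end (to within the cameras' roughly 2 mm accuracy), and the turn-button is at its stop, square across the slat; it took about 15 s of the 64 s allowed.

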